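# Seat the proud tube, shut the hood and start the block heater

### The job

Get the incubation going on the block heater, using fingertips only: press the orange-capped tube, which is standing proud, gently down until it is fully home in its well, then swing the clear hood down until it is fully shut, then press the green start key gently all the way down, let it go and withdraw. Do not lift anything, do not touch the blue-capped tubes, leave the red and grey keys unpressed, and do not disturb the tube, marker and dish lying beside the heater.

Things in the scene. Friction and masses are not known exactly. Their poses are not given: they have to be found in the camera images.
- heater: White block heater, fixed, 240 mm deep (x) by 200 wide (y). Origin: centre of its underside on the worktop; x away from the robot, z up. Deck 75 mm high, key panel along the front (x -120 to -70) 65 high; on the deck an aluminium block with 5 x 5 wells, top 78 high. Six 5 ml tubes stand in wells at x -32 and +8, y -44, 0 and +44 mm (which tube is where varies)
- lid_hinge (a point): middle of the hood's hinge line, fixed to the heater at x +78, y 0, z 78 mm; the line runs along the heater's y
- lid (a joint): angle of the clear hood, rad: 0 shut (on a soft seal), 1.5 to 1.65 (standing) at the start. Friction hinge: stays where it is left, swings with 1 to 2 N at the front edge. Shut, it reaches 138 mm from the hinge line to the front, is 152 wide, 30 high, its flat top 108 mm above the worktop. Standing, that top faces away from the robot: push it from behind, forwards and down
- lid_front (a point): middle of the hood's front upper edge (shut: 138 mm in front of the hinge line, 30 mm above it); moves with the hood. A grey lip 70 mm wide, 8 mm thick, sticks out 8 mm beyond this edge
- orange_tube: the tube with the orange cap: place of its well; origin at the mouth of the well, centre, 78 mm above the worktop, z up. Cap 19 mm across, 12 mm high
- orange_tube_height (a joint): how far the orange-capped tube stands above its seated height, m: 0 fully home, about 0.009 to 0.013 at the start, larger when lifted. It slides with about 3 N of friction and stops hard at 0
- orange_cap_top (a point): centre of the top of the orange cap; 16 mm above the well mouth when the tube is home (level with the blue caps)
- blue_tube_1: seated tube with a blue cap, not to be touched; origin at its well's mouth, cap top 16 mm above it, cap 19 mm across
- blue_tube_2: another seated tube with a blue cap, as blue_tube_1
- blue_tube_3: another seated tube with a blue cap, as blue_tube_1
- blue_tube_4: another seated tube with a blue cap, as blue_tube_1
- blue_tube_5: another seated tube with a blue cap, as blue_tube_1
- green_key: green start key with a white triangle, in the row of three square keys (18 mm square, 37 mm apart along the heater's y; which is where changes) on the front panel; origin on the panel under its centre
- green_key_top (a point): centre of the top of the green key, 5 mm above the panel when up; moves with it
- green_key_travel (a joint): how far the green key is pressed, m: 0 up, 0.003 fully down; springs back; about 2.6 N to push fully down
- red_key: red stop key with a white square, same size and spring, not to be pressed; origin on the panel under its centre
- red_key_travel (a joint): how far the red key is pressed, m
- grey_key: grey mode key with white bars, same size and spring, not to be pressed; origin on the panel under its centre
- grey_key_travel (a joint): how far the grey key is pressed, m
- marker_red: red-capped white marker pen, 14 x 133 x 13 mm, lying loose at the right of the heater; origin under its middle
- tube_50_a: purple-capped 50 ml tube, 33 mm thick, 114 mm long, lying loose at the left of the heater; origin under its middle
- petri_2: petri dish, 90 mm across, 12 mm high, loose at the left of the heater; origin under its centre

How it is judged:
On the way, in this order (a step that is already met when the one before it is completed fails the run):
1. the orange-capped tube is pressed home while the hood is still open (value of joint orange_tube_height below 0.002 m and value of joint lid above 1 rad), for 0.1 s.
2. the hood is shut (value of joint lid below 0.04 rad and value of joint orange_tube_height below 0.002 m), for 0.2 s.
3. the green key is pressed down (value of joint green_key_travel above 0.0022 m and value of joint lid below 0.04 rad), for 0.05 s.
At the end, for the whole second after the job is handed in: The orange-capped tube is home within 2 mm, the hood is shut within 0.04 rad (about 5 mm at its front edge), all three keys are up within 1 mm, and the marker, the purple-capped tube and the dish lie within 15 mm of where they were (all of step 2 and value of joint each of green_key_travel, red_key_travel, grey_key_travel below 0.001 m and distance of each of marker_red, tube_50_a, petri_2 from where it was at the start of the episode below 0.015 m); the robot touches nothing.
It fails at once if the orange-capped tube is lifted more than 5 mm above where it can start (value of joint orange_tube_height above 0.018 m).
It fails at once if the red or the grey key is pressed (value of joint any of red_key_travel, grey_key_travel above 0.0015 m).
It fails at once if a blue-capped tube is touched (more than 1 N) (contact force between anything else and blue_tube_1 above 1 N or contact force between anything else and blue_tube_2 above 1 N or contact force between anything else and blue_tube_3 above 1 N or contact force between anything else and blue_tube_4 above 1 N or contact force between anything else and blue_tube_5 above 1 N).
It fails at once if the orange-capped tube or the green key is pressed harder than 40 N (contact force between anything else and orange_tube above 40 N or contact force between anything else and green_key above 40 N).
It fails at once if a bystander beside the heater is moved, lifted or tipped (distance of any of marker_red, tube_50_a, petri_2 from where it was at the start of the episode above 0.02 m).
It also fails if it takes over 58 s, if anything falls off the work surface, if the arm or the gripper's body presses on something with over 40 N, if the wrist force passes 120 N, or if a joint passes its speed limit or range.

### The arm

A 6-joint arm with a two-finger parallel gripper is mounted at the origin on a cart in front of the work surface, level with it; the furniture and walls round the work are solid. World frame = base frame: x ahead of the robot, y to its left, z up, the work surface at z = 0. Lengths are in m, angles in rad, forces in N, time in s.
With the tool pointing down it reaches from about 0.35 to 0.8 m from the base axis. Payload 7.3 kg.
Tool frame: the origin (TCP) lies between the finger pads; the fingertips stand 25 mm ahead of it and the grasp point (between the pads) lies 6 mm ahead of it (r.tip_extent is the distance from the TCP to the fingertips, in m); z points along the fingers, y is the direction in which the jaws open and shut (so a half turn about z gives the same grasp; the last joint's range is limited). The gripper opens to 85 mm and grips with 20 to 120 N. Pads are 22 mm wide; open, the fingers measure 114 mm over their backs; the gripper's body (76 mm by 85 mm) begins 54 mm behind the grasp point. The pads swing forward as they close: fully open they stand 13 mm farther back than shut.
Start: joints at [-1.4, 0.342, 1.524, -0, 1.275, -0.146], TCP at [0.164, -0.499, 0.256] pointing down, gripper open.
Joint ranges: [-2.53, 2.53], [-0.77, 2.02], [0.04, 2.7], [-1, 4.14], [0.28, 2.66], [-3.11, 3.11]. Speed limits (rad/s): [2.57, 2.57, 3.14, 3.14, 3.14, 3.14].

### API

Orientations are given as a unit quaternion [x, y, z, w].
In Python, from workcell import r, command_gripper, optics gives the robot as it stands. The module is installed in compiled form; this text tells all that it offers. Calls block until the motion is done:
- r.reach(position, orientation): joint-space move of the TCP to a pose.
- r.move_straight(position, orientation=None, speed=0.15, max_force=None): straight line of the TCP; orientation=None keeps the orientation; speed is the mean speed in m/s. With max_force (N) it stops when the force on the tool has changed by that much, and returns True; else False.
- r.movej(angles): joint-space move.
- command_gripper(opening, force=None): finger opening in m; force is the grip in N (None keeps the last); returns when the fingers have stopped.
- r.hold(seconds).
- r.solve_ik(position, orientation): joint angles nearest the present ones, or None.
- r.read_state(): the state.
- optics.get_image(name): name is "scene" or "top"; returns (picture, depth): 420x560x3 uint8, red, green, blue; 420x560 float32, m along the optical axis (not along the pixel's ray), 0 where there is no reading.
- optics.camera_model(name): a dict with "K" (3x3 intrinsics, pixels), "R" (3x3) and "t" (3): a world point X has camera coordinates R X + t. Camera axes: x right, y down, z forward; pixel columns grow to the right and rows downward; lengths in m; the calibration is good to about 2 mm. A picture is of the moment at which its call begins. camera_model takes no time and is no camera call.
A pose or a line that the arm cannot do raises r.PlanningError and nothing moves.
- r.finish_job(): hands the job in, once; it reports no verdict.
The state is a dict: "time_s": time; "joint_positions": joint angles; "dq": joint speeds; "tau": joint torques, N m; "eef_pos": TCP position; "eef_rot": TCP orientation; "contact_force": force on the tool from outside, world axes, zero at the start; "torque": the same for the moment, N m; "grip_width": finger opening in m.
Only numpy, scipy, OpenCV 4.12 (cv2) and the standard library are available. Lean on these libraries where they do the work, as an engineer would, in place of code of your own. Each camera call takes 0.05 s, during which the arm holds its last target. There are 200 camera calls.

## Working session

There is one attempt and no reset: what is moved stays moved. The work goes in short steps, each a Python script; the robot and the scene stay as the last script left them, time stands still between calls to the robot, and variables do not carry over. Pictures are saved under pics/ and viewed, about 8 in all and at most 12, crops included, and the job is handed in when it is done.

```bash
mkdir -p pics; python3 - <<'E'
from workcell import r, optics
import numpy as np, cv2
for n in("scene","top"):
    p,d=optics.get_image(n); m=optics.camera_model(n)
    cv2.imwrite(f"pics/{n}0.png",p[...,::-1]); np.savez(f"{n}0.npz",p=p,d=d,**m)
    print(n,m["K"].tolist(),(-m["R"].T@m["t"]).round(3),m["R"].round(3).tolist(),(d>0).mean())
s=r.read_state();print(s["time_s"],s["eef_rot"],r.tip_extent)
E
```

```text
scene [[508.79452807792006, 0.0, 275.9085823601218], [0.0, 508.79452807792006, 214.3533496364872], [0.0, 0.0, 1.0]] [0.082 0.479 0.68 ] [[-0.75, -0.661, 0.019], [-0.454, 0.494, -0.741], [0.481, -0.564, -0.671]] 0.9958971088435374
top [[542.7622034436346, 0.0, 279.5916228827606], [0.0, 542.7622034436346, 210.84603802321837], [0.0, 0.0, 1.0]] [ 0.298 -0.026  1.258] [[-0.013, -1.0, 0.004], [-0.981, 0.012, -0.191], [0.191, -0.007, -0.982]] 0.9962925170068028
0.1 [ 9.87481613e-01  1.57732650e-01 -4.39869967e-07 -6.89563637e-04] 0.025
```

View pics/scene0.png

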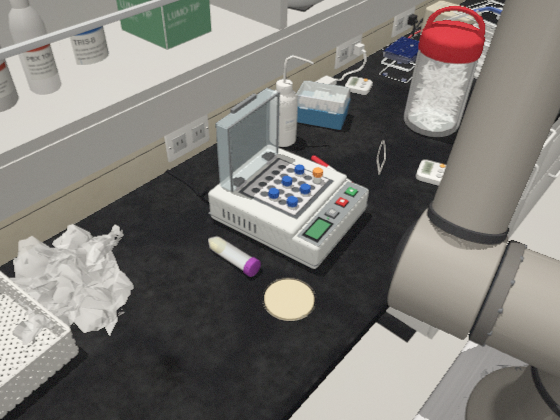

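View pics/top0.png

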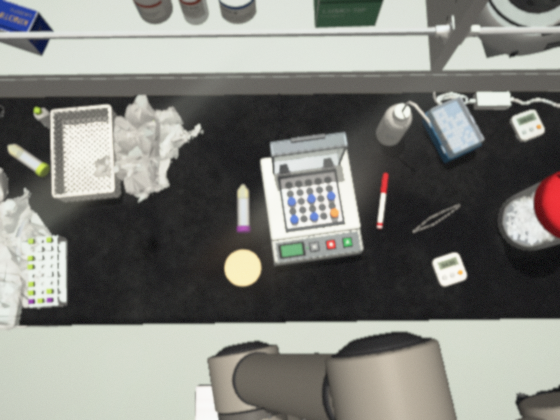

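Both views show the heater, with the hood standing at top (310,150). The orange cap is at top (334,212), in the front right well, and the green key is at top (347,242), rightmost in the row. Next I'll localise these by colour.

```bash
cat > h.py <<'E'
import numpy as np, cv2
def ray(m,px,z):
    c=-m["R"].T@m["t"]; d=m["R"].T@np.linalg.inv(m["K"])@[px[0],px[1],1]
    return c+d*(z-c[2])/d[2]
def blobs(p,name,box,amin=12):
    h=cv2.cvtColor(p,cv2.COLOR_RGB2HSV); lo,hi=dict(blue=((105,130,60),(125,255,255)),orange=((8,130,120),(20,255,255)),
      green=((55,110,60),(85,255,255)),red=((172,130,90),(180,255,255)))[name]
    k=cv2.inRange(h,lo,hi)
    if name=="red": k|=cv2.inRange(h,(0,130,90),(5,255,255))
    x0,y0,x1,y1=box; q=np.zeros_like(k); q[y0:y1,x0:x1]=k[y0:y1,x0:x1]
    n,l,s,c=cv2.connectedComponentsWithStats(q)
    return [(c[i],s[i,4],l==i) for i in range(1,n) if s[i,4]>=amin]
def tri(ma,a,mb,b):
    P=[m["K"]@np.c_[m["R"],m["t"]] for m in(ma,mb)]
    X=cv2.triangulatePoints(P[0],P[1],np.array(a,float).reshape(2,1),np.array(b,float).reshape(2,1)).ravel()
    return X[:3]/X[3]
E
python3 - <<'E'
from h import *
B=dict(top=(255,165,370,270),scene=(200,150,375,260))
M={}
for n in B:
    z=dict(np.load(n+"0.npz")); M[n]=z
    for c,zz in(("blue",.090),("orange",.105),("green",.070),("red",.070)):
        for ctr,a,k in blobs(z["p"],c,B[n]):
            print(n,c,ctr.round(1),a,ray(z,ctr,zz).round(4))
c=cv2.resize(M["scene"]["p"][80:270,200:380],None,fx=3.1,fy=3.1,interpolation=cv2.INTER_CUBIC)
d=cv2.resize(M["top"]["p"][125:275,250:370],None,fx=3.9,fy=3.9,interpolation=cv2.INTER_CUBIC)[:589]
o=np.zeros((589,c.shape[1]+d.shape[1],3),np.uint8); o[:c.shape[0],:c.shape[1]]=c; o[:d.shape[0],c.shape[1]:]=d
o=cv2.resize(o,(796,int(589*796/o.shape[1])));cv2.imwrite("pics/crop.png",o[...,::-1])
E
```

```text
top blue [293.9 219. ] 20 [ 0.507  -0.0648  0.09  ]
top orange [333.9 212.7] 40 [ 0.5172 -0.1512  0.105 ]
top green [347.2 242.2] 36 [ 0.4572 -0.1822  0.07  ]
top red [330.4 244.4] 43 [ 0.4529 -0.145   0.07  ]
scene blue [299.1 169. ] 72 [ 0.5569 -0.1439  0.09  ]
scene blue [286.6 180.5] 84 [ 0.5516 -0.1007  0.09  ]
scene blue [304.7 188.3] 85 [ 0.5123 -0.1058  0.09  ]
scene blue [273.4 192.6] 88 [ 0.5463 -0.0576  0.09  ]
scene blue [291.8 201. ] 94 [ 0.5068 -0.0623  0.09  ]
scene orange [317.4 172. ] 77 [ 0.5141 -0.1443  0.105 ]
scene green [351.  191.6] 52 [ 0.4564 -0.1774  0.07  ]
scene red [318.3 160.3] 87 [ 0.5632 -0.2142  0.07  ]
scene red [341.4 202.1] 54 [ 0.4518 -0.1404  0.07  ]
```

View pics/crop.png

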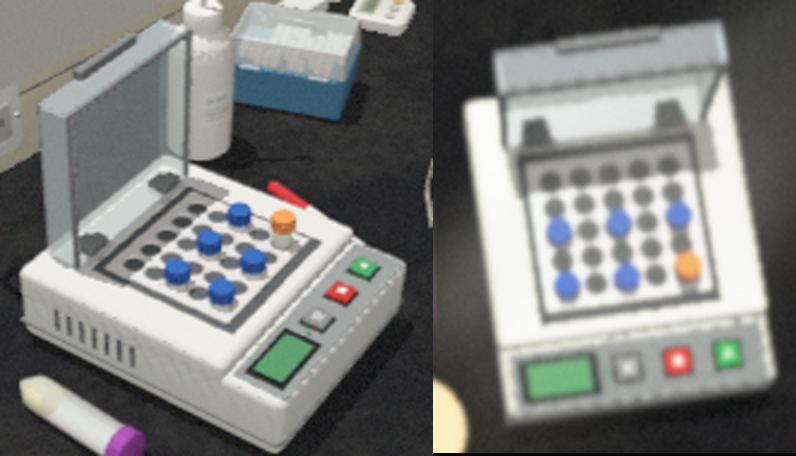

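The crops confirm the layout: orange is in well (-32,-44) and the key row reads green, red, grey from heater -y. Now I'll fit the heater pose, check overhead clearance and check IK.

```bash
python3 - <<'E'
from h import *
from scipy.spatial.transform import Rotation as Ro
from scipy.optimize import least_squares
from workcell import r
B=dict(top=(255,165,370,270),scene=(200,150,375,260)); M={n:dict(np.load(n+"0.npz")) for n in B}
S=M["scene"];T=M["top"]
hsv=cv2.cvtColor(T["p"],cv2.COLOR_RGB2HSV); k=cv2.inRange(hsv,(100,75,60),(128,255,255)); q=np.zeros_like(k); q[180:228,285:345]=k[180:228,285:345]
n,l,s,c=cv2.connectedComponentsWithStats(q)
tb=[ray(T,c[i],.091)[:2] for i in range(1,n) if s[i,4]>8]; print("topblue",[(c[i].round(1).tolist(),s[i,4]) for i in range(1,n)]); print(np.round(tb,4).tolist())
sb=[ray(S,b[0],.090)[:2] for b in blobs(S["p"],"blue",B["scene"])]
W=np.array([(8,-44),(8,0),(-32,0),(8,44),(-32,44)])/1e3
def fit(P):
    P=np.array(P); g=np.array([.542,-.1]);a=.117
    R=lambda a:np.array([[np.cos(a),-np.sin(a)],[np.sin(a),np.cos(a)]])
    D=P[:,None]-(W@R(a).T+g)[None]; w=W[np.linalg.norm(D,axis=2).argmin(1)]
    f=least_squares(lambda v:(w@R(v[2]).T+v[:2]-P).ravel(),[*g,a]); return f.x,np.abs(f.fun).max()
for nm,P in(("top",tb),("scene",sb)): print(nm,fit(P))
for cn in("orange","green","red"):
    a=[b for b in blobs(T["p"],cn,B["top"])][0][0]; b=blobs(S["p"],cn,B["scene"])[-1][0]; print(cn,"tri",tri(T,a,S,b).round(4))
# overhead clearance: cloud from both views around x .6-.85, y -.3-.1, z>.2
for nm,m in M.items():
    v,u=np.mgrid[:420,:560]; X=np.stack([(u-m["K"][0,2])/m["K"][0,0],(v-m["K"][1,2])/m["K"][1,1],np.ones_like(u)],-1)*m["d"][...,None]
    X=(X.reshape(-1,3)-m["t"])@m["R"]; X=X[m["d"].ravel()>0]
    for z0 in(.12,.25,.35,.5,.7):
        s=X[(X[:,0]>.5)&(X[:,0]<1.1)&(abs(X[:,1]+.1)<.2)&(X[:,2]>z0)&(X[:,2]<z0+.15)]
        if len(s): print(nm,z0,len(s),"xmin",np.percentile(s[:,0],[1,10,50]).round(3))
    s=X[(abs(X[:,0]-.65)<.06)&(abs(X[:,1]+.09)<.07)&(X[:,2]>.11)&(X[:,2]<.27)]; print("hood",len(s),s.mean(0).round(3),np.percentile(s[:,0],[2,50,98]).round(3),s[:,2].max().round(3))
a=.117
for psi in(a,a+np.pi/2,a-np.pi/2):
    qd=[np.cos(psi/2),np.sin(psi/2),0,0]
    for p in((.515,-.147,.2),(.71,-.08,.31),(.71,-.08,.20),(.457,-.18,.1)):
        j=r.solve_ik(p,qd); print(round(psi,2),p,None if j is None else np.round(j,2))
E
```

```text
topblue [([330.8, 195.5], np.int32(48)), ([310.9, 198.2], np.int32(47)), ([291.1, 201.0], np.int32(48)), ([313.8, 216.1], np.int32(48)), ([293.9, 218.8], np.int32(49))]
[[0.5585, -0.1471], [0.5529, -0.1032], [0.5471, -0.0593], [0.5129, -0.1084], [0.5074, -0.0648]]
top (array([ 0.54483988, -0.10423535,  0.12979652]), np.float64(0.0002571494557175938))
scene (array([ 0.54380422, -0.10182919,  0.12361828]), np.float64(0.0005868592330128819))
orange tri [ 0.5188 -0.1517  0.0983]
green tri [ 0.4584 -0.1825  0.0655]
red tri [ 0.454  -0.1452  0.0655]
top 0.12 16219 xmin [0.624 0.78  0.809]
top 0.25 4003 xmin [0.788 0.79  0.872]
top 0.35 1743 xmin [0.788 0.789 0.792]
hood 1192 [ 0.638 -0.089  0.207] [0.616 0.639 0.657] 0.229
scene 0.12 21407 xmin [0.619 0.649 0.784]
scene 0.25 6881 xmin [0.788 0.793 0.881]
scene 0.35 770 xmin [0.787 0.788 0.79 ]
hood 2072 [ 0.645 -0.095  0.177] [0.617 0.648 0.659] 0.226
0.12 (0.515, -0.147, 0.2) [-0.42  0.41  1.58 -0.    1.15  1.03]
0.12 (0.71, -0.08, 0.31) [-0.22  0.71  0.77 -0.    1.67  1.23]
0.12 (0.71, -0.08, 0.2) [-0.22  0.74  0.99 -0.    1.41  1.23]
0.12 (0.457, -0.18, 0.1) [-0.53  0.47  1.82 -0.    0.85  0.92]
1.69 (0.515, -0.147, 0.2) [-0.42  0.41  1.58 -0.    1.15 -0.54]
1.69 (0.71, -0.08, 0.31) [-0.22  0.71  0.77 -0.    1.67 -0.34]
1.69 (0.71, -0.08, 0.2) [-0.22  0.74  0.99 -0.    1.41 -0.34]
1.69 (0.457, -0.18, 0.1) [-0.53  0.47  1.82 -0.    0.85 -0.65]
-1.45 (0.515, -0.147, 0.2) [-0.42  0.41  1.58 -0.    1.15  2.6 ]
-1.45 (0.71, -0.08, 0.31) [-0.22  0.71  0.77 -0.    1.67  2.81]
-1.45 (0.71, -0.08, 0.2) [-0.22  0.74  0.99 -0.    1.41  2.81]
-1.45 (0.457, -0.18, 0.1) [-0.53  0.47  1.82 -0.    0.85  2.49]
```

Both fits agree to about 2 mm and the shelf front is at x=0.788. Next: close the gripper and press the orange tube.

```bash
cat >> h.py <<'E'
O=np.array([.5443,-.103]);A=.127
def w(x,y,z): return [O[0]+x*np.cos(A)-y*np.sin(A),O[1]+x*np.sin(A)+y*np.cos(A),z]
P=A+np.pi/2; Q=[np.cos(P/2),np.sin(P/2),0,0]; TIP=.025
E
python3 - <<'E'
from h import *
from workcell import r, command_gripper, optics
command_gripper(0.0,20)
print(r.tip_extent, r.read_state()["grip_width"])
o=w(-32e-3,-44e-3,0)[:2]; print(o)
r.reach([*o,.26],Q)
r.move_straight([*o,.135],speed=.1)
p,d=optics.get_image("scene"); c=cv2.resize(p[80:280,200:440],None,fx=3,fy=3,interpolation=cv2.INTER_CUBIC); cv2.imwrite("pics/near.png",c[...,::-1])
print(r.read_state()["time_s"])
E
```

```text
0.025 0.00016832001199227004
[np.float64(0.5181307079609927), np.float64(-0.15069872277301713)]
4.125
```

View pics/near.png

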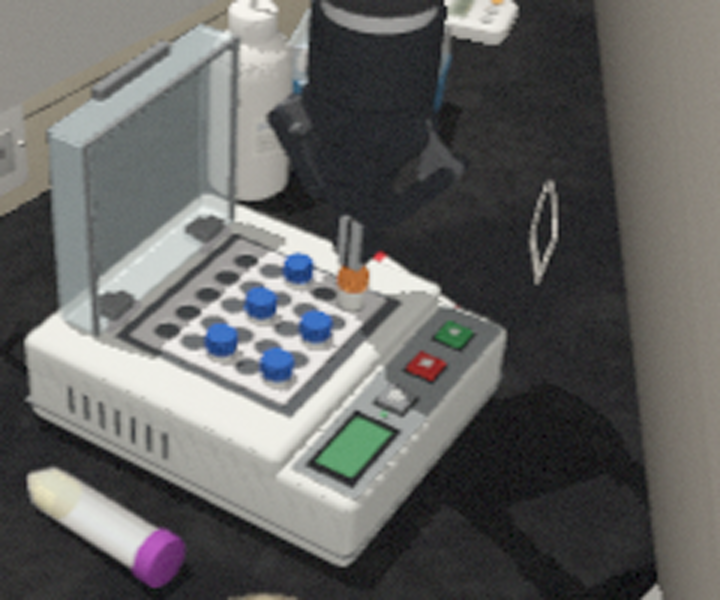

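The closed fingertips are centred just above the orange cap (crop (352,265)) and clear of the blue caps. Press.

```bash
python3 - <<'E'
from h import *
from workcell import r
o=w(-32e-3,-44e-3,0)[:2]
f=lambda: (r.read_state()["contact_force"].round(2) if hasattr(r.read_state()["contact_force"],'round') else np.round(r.read_state()["contact_force"],2))
print(f())
h=r.move_straight([*o,.113],speed=.02,max_force=12)
s=r.read_state();print(h,s["eef_pos"],f())
r.hold(.3);s=r.read_state();print(s["eef_pos"],f(),s["time_s"])
E
```

```text
[-0.45 -0.92 -0.02]
True [ 0.51830165 -0.15076311  0.11902629] [-2.11  0.82  7.03]
[ 0.51830023 -0.15077269  0.11906671] [-0.67  0.28  7.28] 5.225
```

It stopped hard with the tips at z=0.0940, exactly the seated height. Next I'll retract, check with a picture, and go behind the hood.

```bash
python3 - <<'E'
from h import *
from workcell import r, optics
o=w(-32e-3,-44e-3,0)[:2]
r.move_straight([*o,.16],speed=.1)
r.move_straight([*o,.29],speed=.2)
p,d=optics.get_image("scene"); m=optics.camera_model("scene")
for c in("orange","blue"):
    for b in blobs(p,c,(200,150,375,260)): print(c,b[0].round(1),b[1],np.round([(b[0]-[0,0])],1).tolist(),ray(m,b[0],.090).round(4))
r.move_straight(w(.078+.073,0,.29),speed=.2)
r.move_straight(w(.078+.073,0,.205),speed=.12,max_force=8)
s=r.read_state();print(s["eef_pos"],s["contact_force"],s["time_s"])
p,d=optics.get_image("scene"); c=cv2.resize(p[60:260,180:420],None,fx=3,fy=3,interpolation=cv2.INTER_CUBIC); cv2.imwrite("pics/behind.png",c[...,::-1])
E
```

```text
orange [316.8 176.6] 83 [[316.8, 176.6]] [ 0.5175 -0.1486  0.09  ]
blue [299.2 169. ] 73 [[299.2, 169.0]] [ 0.5569 -0.1441  0.09  ]
blue [286.6 180.5] 84 [[286.6, 180.5]] [ 0.5516 -0.1007  0.09  ]
blue [304.8 188.3] 86 [[304.8, 188.3]] [ 0.5121 -0.1057  0.09  ]
blue [273.4 192.6] 88 [[273.4, 192.6]] [ 0.5463 -0.0576  0.09  ]
blue [291.7 200.9] 93 [[291.7, 200.9]] [ 0.5069 -0.0624  0.09  ]
[ 0.69445745 -0.08407209  0.20619885] [0.0746074  0.04792127 0.68181014] 8.5917
```

View pics/behind.png

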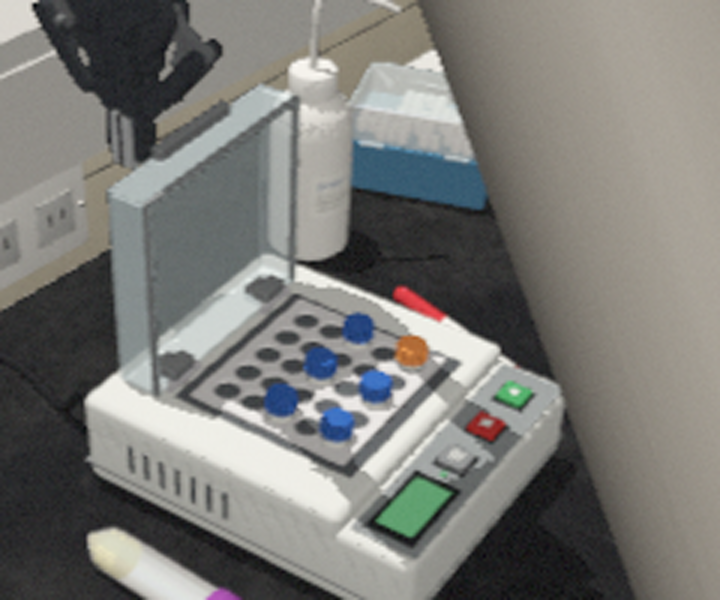

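The orange cap is now level with the blue ones, and the fingertips are behind the hood near its top edge. Next I'll swing it down along the hinge arc.

```bash
python3 - <<'E'
from h import *
from workcell import r, optics
rho,hh,e=.116,.030,.008
def pt(t,d=0): return w(.078-rho*np.cos(t)+(hh+d)*np.sin(t)+e, 0, .078+rho*np.sin(t)+(hh+d)*np.cos(t)+TIP)
for t in np.linspace(1.65,.15,11):
    h=r.move_straight(pt(t),speed=.09,max_force=15)
    s=r.read_state(); print(round(t,2),h,np.round(s["eef_pos"],3),np.round(s["contact_force"],1),round(s["time_s"],1))
    if h: break
p,d=optics.get_image("scene"); c=cv2.resize(p[60:260,180:420],None,fx=3,fy=3,interpolation=cv2.INTER_CUBIC); cv2.imwrite("pics/arc.png",c[...,::-1])
E
```

```text
1.65 False [ 0.669 -0.087  0.217] [ 0.5 -0.2 -0.5] 9.1
1.5 False [ 0.651 -0.089  0.221] [ 0.7 -0.4 -0.1] 9.5
1.35 False [ 0.634 -0.092  0.223] [ 0.1  0.1 -0.2] 9.8
1.2 False [ 0.616 -0.094  0.222] [0.5 0.6 0.1] 10.2
1.05 False [ 0.598 -0.096  0.219] [1.3 1.1 0.6] 10.5
0.9 False [ 0.582 -0.098  0.213] [0.5 1.  0.2] 10.9
0.75 False [ 0.566 -0.1    0.204] [1.2 0.4 0.1] 11.2
0.6 False [ 0.552 -0.102  0.193] [-0.2  0.2 -1.1] 11.6
0.45 False [ 0.539 -0.104  0.181] [ 0.3 -0.2  0.5] 11.9
0.3 False [ 0.529 -0.105  0.166] [ 0.1  0.3 -0.3] 12.3
0.15 False [ 0.52  -0.106  0.15 ] [-0.1 -0.1 -0.9] 12.6
```

View pics/arc.png

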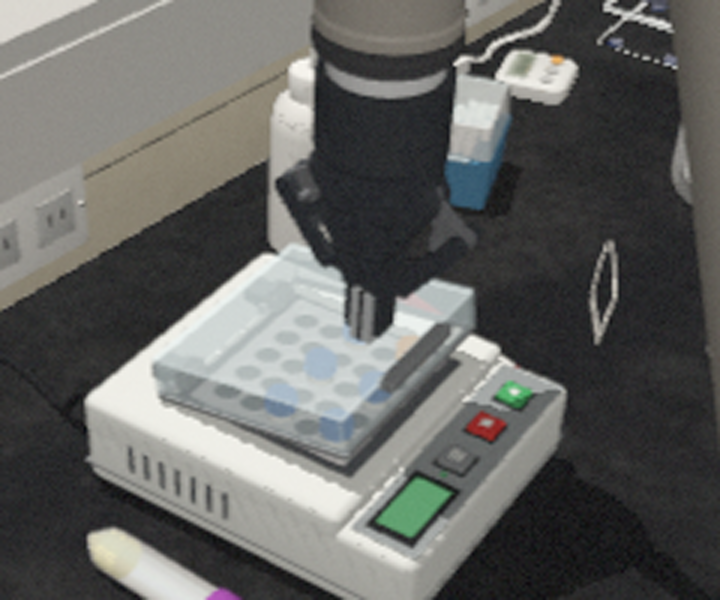

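The hood is nearly shut with the fingertips on top, behind the lip at crop (365,335). Next I'll press it down onto the seal, then retreat and check.

```bash
python3 - <<'E'
from h import *
from workcell import r, optics
x=-.036
h=r.move_straight(w(x,0,.129),speed=.03,max_force=15)
s=r.read_state(); print(h,np.round(s["eef_pos"],4),np.round(s["contact_force"],1))
r.hold(.4); s=r.read_state(); print(np.round(s["eef_pos"],4),np.round(s["contact_force"],1))
r.move_straight(w(x,0,.16),speed=.08); 
g=[.457,-.180]
r.move_straight(w(x,0,.22),speed=.15); r.reach([*g,.20],Q)
print(r.read_state()["time_s"])
p,d=optics.get_image("scene"); m=optics.camera_model("scene")
c=cv2.resize(p[60:260,180:420],None,fx=3,fy=3,interpolation=cv2.INTER_CUBIC); cv2.imwrite("pics/shut.png",c[...,::-1])
for cn in("green","red"):
    for b in blobs(p,cn,(320,170,375,225)): print(cn,b[0].round(1),b[1],ray(m,b[0],.07).round(4))
# hood top height from the depth: points above the hood plan area
for nm in("scene","top"):
    p,d=optics.get_image(nm); m=optics.camera_model(nm)
    for hx in(-.045,-.02,.02,.05):
        for hy in(.03,.055):
            q=m["K"]@(m["R"]@np.array(w(hx,hy,.108))+m["t"]); u,v=np.rint(q[:2]/q[2]).astype(int)
            D=np.median(d[v-1:v+2,u-1:u+2]); print(nm,hx,hy,"expected-depth minus measured mm",round((q[2]-D)*1e3,1))
E
```

```text
True [ 0.5108 -0.1072  0.133 ] [-0.9  1.5  7.9]
[ 0.5108 -0.1072  0.133 ] [-0.8  0.4  6.8]
15.2
green [351.  191.6] 52 [ 0.4564 -0.1774  0.07  ]
red [341.4 202. ] 55 [ 0.452  -0.1405  0.07  ]
scene -0.045 0.03 expected-depth minus measured mm -1.0
scene -0.045 0.055 expected-depth minus measured mm 0.7
scene -0.02 0.03 expected-depth minus measured mm -3.1
scene -0.02 0.055 expected-depth minus measured mm 1.5
scene 0.02 0.03 expected-depth minus measured mm -0.4
scene 0.02 0.055 expected-depth minus measured mm -1.3
scene 0.05 0.03 expected-depth minus measured mm -0.2
scene 0.05 0.055 expected-depth minus measured mm -0.3
top -0.045 0.03 expected-depth minus measured mm 2.2
top -0.045 0.055 expected-depth minus measured mm -0.5
top -0.02 0.03 expected-depth minus measured mm 1.9
top -0.02 0.055 expected-depth minus measured mm 0.8
top 0.02 0.03 expected-depth minus measured mm -0.9
top 0.02 0.055 expected-depth minus measured mm 2.1
top 0.05 0.03 expected-depth minus measured mm 0.3
top 0.05 0.055 expected-depth minus measured mm 1.3
```

View pics/shut.png

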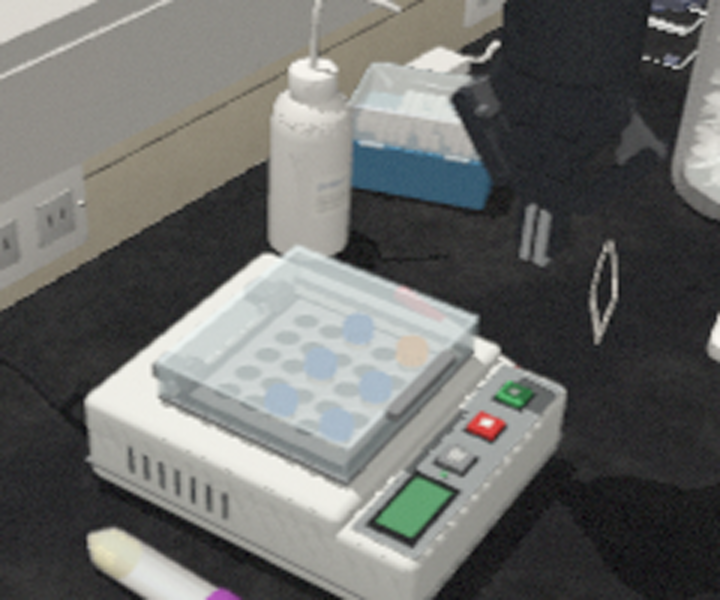

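The hood reads shut: its top is at 108 mm under the fingertip, and depth agrees within noise. The fingertips hang above the green key. Press it, hold, withdraw.

```bash
python3 - <<'E'
from h import *
from workcell import r, optics
g=[.457,-.180]
r.move_straight([*g,.105],speed=.1)
h=r.move_straight([*g,.0895],speed=.015,max_force=8)
s=r.read_state(); print(h,np.round(s["eef_pos"],4),np.round(s["contact_force"],1))
r.hold(.3); s=r.read_state(); print(np.round(s["eef_pos"],4),np.round(s["contact_force"],1))
r.move_straight([*g,.11],speed=.04); r.move_straight([*g,.24],speed=.15)
r.reach([.35,-.35,.30],Q)
print(r.read_state()["time_s"])
o=[]
for n in("scene","top"):
    p,d=optics.get_image(n); x=p[80:290,190:400] if n=="scene" else p[120:300,215:395]; o.append(cv2.resize(x,(398,398),interpolation=cv2.INTER_CUBIC))
    q=np.load(n+"0.npz")["p"]; df=np.abs(p.astype(int)-q).max(2)
    hs=lambda im:cv2.inRange(cv2.cvtColor(im,cv2.COLOR_RGB2HSV),(135,80,50),(160,255,255))
    print(n,"purple centroid",[np.array(np.nonzero(hs(i))).T.mean(0).round(1) for i in(q,p)])
cv2.imwrite("pics/end.png",np.hstack(o)[...,::-1])
E
```

```text
True [ 0.457  -0.18    0.0919] [-1.7  1.1  7.3]
[ 0.457  -0.18    0.0919] [-0.9 -0.   7.3]
20.075
scene purple centroid [array([264. , 253.7]), array([263.8, 254.1])]
top purple centroid [array([248.6, 185.9]), array([249.1, 185.3])]
```

View pics/end.png

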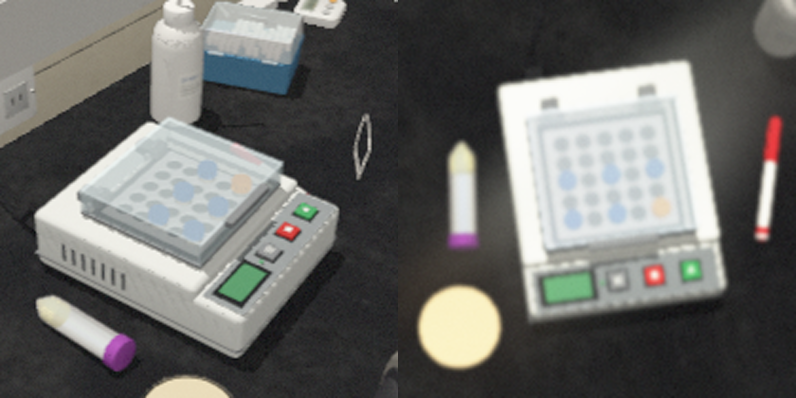

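The hood is shut, the keys are up and the bystanders are in place. The key bottomed with the tips at z=0.0669, against 0.067 for full travel. Handing in.

```bash
python3 -c "
from workcell import r
print(r.finish_job(), r.read_state()['time_s'])"
```

```text
the job is handed in; nothing more can be done
the job is handed in; nothing more can be done
```

I pressed the orange-capped tube home, swung the hood shut, pressed and released the green key, withdrew the arm and handed the job in at about 20 s of robot time. No verdict was reported.

- **Orange tube:** it stopped hard with the fingertips at 94.0 mm, which is the seated height. The picture afterwards showed its cap level with the blue ones.
- **Hood:** its top was at 108.0 mm with the fingertip pressing at about 7 N. After release, depth readings from both cameras matched a shut hood within about 3 mm, which is mostly noise.
- **Green key:** it bottomed with the fingertips at 66.9 mm, against 67 mm for full travel, at about 7 N. In the last picture all three keys look up; I judged that by eye.
- **Bystanders:** the purple-capped tube's image position matched the start within 0.6 pixel. The marker and dish look unmoved, which I also judged by eye.
- **Disagreements:** no check failed. The two cameras differed by up to about 5 mm on the key position, so I used the average.

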